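# Find the transport case with the loose weight and present it

### The arm

A 6-joint arm with a two-finger parallel gripper is mounted at the origin on the work surface; the furniture and walls round the work are solid. World frame = base frame: x ahead of the robot, y to its left, z up, the work surface at z = 0. Lengths are in mm, angles in rad, forces in N, time in s.
With the tool pointing down it reaches from about 275 to 750 mm from the base axis. Payload 10.2 kg.
Tool frame: the origin (TCP) lies at the centre of the arm's flange, where the gripper is bolted on; the fingertips stand ctrl.tip_reach ahead of it and the grasp point (between the pads) lies 155 mm ahead of it (ctrl.tip_reach is the distance from the TCP to the fingertips, in mm); z points along the fingers, y is the direction in which the jaws open and shut (so a half turn about z gives the same grasp; the last joint's range is limited). The gripper opens to 85 mm and grips with 20 to 120 N. Pads are 22 mm wide; open, the fingers measure 114 mm over their backs; the gripper's body (76 mm by 85 mm) begins 54 mm behind the grasp point. The pads swing forward as they close: fully open they stand 13 mm farther back than shut.
Start: joints at [-1.468, 0.313, 1.498, -0, 1.331, -0.223], TCP at [168.022, -497.394, 404.694] pointing down, gripper open.
Joint ranges: [-2.94, 2.94], [-0.97, 2.17], [0.19, 2.56], [-1.23, 4.37], [0.02, 3.11], [-2.88, 2.88]. Speed limits (rad/s): [2.39, 2.39, 3.01, 3.14, 3.14, 3.14].

### API

Orientations are given as a unit quaternion [w, x, y, z].
In Python, from rig import ctrl, viewer gives the robot as it stands.
- The arm moves only by the tool drive_tool, never from a script. Its argument "rows" is a list that holds one entry, the list of rows, each a list of 6 numbers: the shift along the world's x, y, z normalised to -1 to 1, where 1 is 0.1 m, then the turn, a rotation vector about the world's x, y, z normalised to -1 to 1, where 1 is 90 degrees. A call has 1 to 10 rows; each row is the pose to reach, as a shift and turn from the pose measured when the call began; what a row does not reach only later rows make up. A row lasts 1/8 s, in which the tool goes at most 62.5 mm and 10.7 degrees, less where a joint would pass 70% of its speed; a pose out of reach is approached as far as the arm can. A call with a number of a shift or a turn outside -1 to 1 is refused whole. A call with a gripper value outside its range is refused whole. "fingers" is the opening, from -1 (shut) to 1 (fully open), set as the call begins (left out, the last holds). The fingers move at their own pace and stop on an object; "force" is the grip in N (left out, the last holds). Time passes only in rows, so rows that repeat a pose let the fingers close. It gives the time, the measured TCP pose, the force and the opening at its end, in the units of the state.
- ctrl.sense(): the state, without advancing time (a new reading comes with each control period).
- viewer.capture(name): name is "side" or "top" or "wrist"; returns the picture (480x640x3 uint8, red, green, blue); there is no depth.
- viewer.calibration(name): a dict with "mtx" (3x3 intrinsics, pixels), "extrinsics" (4x4, takes a point from camera to world coordinates). Camera axes: x right, y up, looking along -z (the intrinsics and any distortion apply to the point x, -y, -z); pixel columns grow to the right and rows downward; lengths in mm; the calibration is good to about 2 mm. A picture is of the moment at which its call begins: read the wrist's pose just before it. calibration takes no time and is no camera call; for the wrist camera it gives the pose at the moment of the call.
- ctrl.finish_job(): hands the job in, once; it reports no verdict.
The state is a dict: "time_s": time; "joints": joint angles; "dq": joint speeds; "tau": joint torques, N m; "eef_pos": TCP position; "ee_rot": TCP orientation; "force": force on the tool from outside, world axes, zero at the start; "wrist_torque": the same for the moment, N m; "grip_width": opening from 0.0 (shut) to 1.0 (fully open).
Only numpy, scipy, OpenCV 4.12 (cv2) and the standard library are available. Lean on these libraries where they do the work, as an engineer would, in place of code of your own. Each camera call takes 0.05 s, during which the arm holds its last target.

### The job

A weight has come loose in one of the three sealed aluminium cases. Working from left to right, one case at a time, grip each across its middle, lift it well clear of the table, rock it firmly end to end (near end well down, by 15 degrees or so, pause a moment, then far end just as well down, and pause) to feel whether something slides and knocks inside, and set it gently back flat in its own place (the last may stay in hand if it is the one). Then present the one that rattles: hold it out level and still over the middle of the grey padded tray, a hand's breadth above it and not touching it, and finish still holding it there, with the other two cases back in their places and the small things around undisturbed.

Things in the scene. Friction and masses are not known exactly. Their poses are not given: they have to be found in the camera images.
- case_left_centre (a point): leftmost (+y) of three alike sealed oblong aluminium cases, 150 long x 44 wide x 54 mm high, about 0.46 kg full, flat in a row. Site at its centre, 27 mm above its underside. x: its long axis, pointing to the end far from the robot (yaw within 0.3); z up. Grip it from above across its plain long sides, 44 mm apart; 20 to 50 N is plenty, harder makes it swivel
- case_middle_centre (a point): the middle case, alike in all (150 x 44 x 54 mm, point at its centre, x along it to its far end). Each holds a 0.16 kg lead weight: locked at the centre in two of them; in one, any of the three, a slug that slides freely to the low end once tipped over 8 degrees, 52 mm either side of the centre, bumps there, and stays when levelled. Cases' own masses differ by up to a fifth
- case_right_centre (a point): the rightmost (-y) case, alike in all (150 x 44 x 54 mm, point at its centre, x along it to its far end). Held level at its centre after tipping its near end down, and again after its far end, the moment of a case about its y axis (to its left) differs by about 0.16 N m between the two if its weight is loose, and not at all if locked
- tray_centre (a point): shallow grey plastic tray with a grey padded floor, 110 mm along its x, 160 mm along its y, rim 28 mm high, fixed to the table beyond the cases. Site at the centre of its padded floor, 12 mm above the table.
- pot_tall: bystander: small white lidded pot, 32 mm across, 62 mm high; origin under its centre. Leave alone.
- pot_wide: bystander: small white lidded pot, 38 mm across, 58 mm high; origin under its centre. Leave alone.
- loupe: bystander: small folded red loupe, 36 x 52 x 14 mm; origin under its centre. Leave alone.
- cap: bystander: white screw cap, 30 mm across, 13 mm high; origin under its centre. Leave alone.

How it is judged (in metres and radians):
On the way, in this order (a step that is already met when the one before it is completed fails the run):
1. the left case alone is held clear of the table, its near end tipped at least 9 degrees down (the other two stand in their places) (angle between case_left_centre's own x axis and vertical below 1.41 rad and height (world z) of case_left_centre above 0.08 m and contact force between the fingers and case_left above 1 N and height (world z) of each of case_middle_centre, case_right_centre below 0.033 m and angle between each of case_middle_centre, case_right_centre's own z axis and vertical below 0.1 rad and distance of each of case_middle_centre, case_right_centre from where it was at the start of the episode below 0.06 m), for 0.2 s.
2. the left case, still held clear, has its far end tipped at least 9 degrees down (angle between case_left_centre's own x axis and vertical above 1.73 rad and height (world z) of case_left_centre above 0.08 m and contact force between the fingers and case_left above 1 N and height (world z) of each of case_middle_centre, case_right_centre below 0.033 m and angle between each of case_middle_centre, case_right_centre's own z axis and vertical below 0.1 rad and distance of each of case_middle_centre, case_right_centre from where it was at the start of the episode below 0.06 m), for 0.2 s.
3. the middle case alone is held clear of the table, its near end tipped at least 9 degrees down (the other two stand in their places) (angle between case_middle_centre's own x axis and vertical below 1.41 rad and height (world z) of case_middle_centre above 0.08 m and contact force between the fingers and case_middle above 1 N and height (world z) of each of case_left_centre, case_right_centre below 0.033 m and angle between each of case_left_centre, case_right_centre's own z axis and vertical below 0.1 rad and distance of each of case_left_centre, case_right_centre from where it was at the start of the episode below 0.06 m), for 0.2 s.
4. the middle case, still held clear, has its far end tipped at least 9 degrees down (angle between case_middle_centre's own x axis and vertical above 1.73 rad and height (world z) of case_middle_centre above 0.08 m and contact force between the fingers and case_middle above 1 N and height (world z) of each of case_left_centre, case_right_centre below 0.033 m and angle between each of case_left_centre, case_right_centre's own z axis and vertical below 0.1 rad and distance of each of case_left_centre, case_right_centre from where it was at the start of the episode below 0.06 m), for 0.2 s.
5. the right case alone is held clear of the table, its near end tipped at least 9 degrees down (the other two stand in their places) (angle between case_right_centre's own x axis and vertical below 1.41 rad and height (world z) of case_right_centre above 0.08 m and contact force between the fingers and case_right above 1 N and height (world z) of each of case_left_centre, case_middle_centre below 0.033 m and angle between each of case_left_centre, case_middle_centre's own z axis and vertical below 0.1 rad and distance of each of case_left_centre, case_middle_centre from where it was at the start of the episode below 0.06 m), for 0.2 s.
6. the right case, still held clear, has its far end tipped at least 9 degrees down (angle between case_right_centre's own x axis and vertical above 1.73 rad and height (world z) of case_right_centre above 0.08 m and contact force between the fingers and case_right above 1 N and height (world z) of each of case_left_centre, case_middle_centre below 0.033 m and angle between each of case_left_centre, case_middle_centre's own z axis and vertical below 0.1 rad and distance of each of case_left_centre, case_middle_centre from where it was at the start of the episode below 0.06 m), for 0.2 s.
At the end, for the whole second after the job is handed in: The case with the loose weight is held in the fingers, level within about 11 degrees and still, its centre within 50 mm of straight above the tray's centre and 100 to 280 mm above the table, not touching the tray; the other two cases lie flat on the table, centres within 60 mm of where they started (((distance between loose_weight and case_left_centre below 0.085 m and horizontal distance between case_left_centre and tray_centre below 0.05 m and height (world z) of case_left_centre between 0.1 and 0.28 m and angle between case_left_centre's own z axis and vertical below 0.2 rad and contact force between the fingers and case_left above 1 N and contact force between case_left and tray below 0.1 N and linear speed of case_left below 0.05 m/s and (height (world z) of case_middle_centre below 0.033 m and angle between case_middle_centre's own z axis and vertical below 0.1 rad and distance of case_middle_centre from where it was at the start of the episode below 0.06 m) and (height (world z) of case_right_centre below 0.033 m and angle between case_right_centre's own z axis and vertical below 0.1 rad and distance of case_right_centre from where it was at the start of the episode below 0.06 m)) or (distance between loose_weight and case_middle_centre below 0.085 m and horizontal distance between case_middle_centre and tray_centre below 0.05 m and height (world z) of case_middle_centre between 0.1 and 0.28 m and angle between case_middle_centre's own z axis and vertical below 0.2 rad and contact force between the fingers and case_middle above 1 N and contact force between case_middle and tray below 0.1 N and linear speed of case_middle below 0.05 m/s and (height (world z) of case_left_centre below 0.033 m and angle between case_left_centre's own z axis and vertical below 0.1 rad and distance of case_left_centre from where it was at the start of the episode below 0.06 m) and (height (world z) of case_right_centre below 0.033 m and angle between case_right_centre's own z axis and vertical below 0.1 rad and distance of case_right_centre from where it was at the start of the episode below 0.06 m)) or (distance between loose_weight and case_right_centre below 0.085 m and horizontal distance between case_right_centre and tray_centre below 0.05 m and height (world z) of case_right_centre between 0.1 and 0.28 m and angle between case_right_centre's own z axis and vertical below 0.2 rad and contact force between the fingers and case_right above 1 N and contact force between case_right and tray below 0.1 N and linear speed of case_right below 0.05 m/s and (height (world z) of case_left_centre below 0.033 m and angle between case_left_centre's own z axis and vertical below 0.1 rad and distance of case_left_centre from where it was at the start of the episode below 0.06 m) and (height (world z) of case_middle_centre below 0.033 m and angle between case_middle_centre's own z axis and vertical below 0.1 rad and distance of case_middle_centre from where it was at the start of the episode below 0.06 m)))); the arm keeps its last pose, push and grip.
It fails at once if a small thing nearby is pushed by more than 20 mm (distance of any of pot_tall, pot_wide, loupe, cap from where it was at the start of the episode above 0.02 m).
It fails at once if a case is dropped or thrown (faster than 1.2 m/s) (linear speed of any of case_left, case_middle, case_right above 1.2 m/s).
It also fails if it takes over 72 s, if anything falls off the work surface, if the arm or the gripper's body presses on something with over 40 N, if the wrist force passes 120 N, or if a joint passes its speed limit or range.

## Working session

There is one attempt and no reset: what is moved stays moved. The work goes in short steps, Python scripts to look and compute and a tool call to move; the robot and the scene stay as the last step left them, time stands still between calls to the robot, and variables do not carry over. Pictures are saved under pics/ and viewed, and the job is handed in when it is done.

Besides the shell and the picture viewer there is one more tool, called after "Request:" in YAML: its name, and indented under it one key for each argument. drive_tool: Moves the arm, as the interface text tells. Scaled input: -1 to 1 covers 0.1 m each way for a shift and 90 degrees each way for a turn. Its arguments: {"type":"object","properties":{"rows":{"type":"array","items":{"type":"array","items":{"type":"array","items":{"type":"number"}}}},"fingers":{"type":"number"},"force":{"type":"number"}},"required":["rows"]}

```bash
mkdir -p pics; ls; python3 - <<'E'
from rig import ctrl, viewer
import cv2
s=ctrl.sense(); print(s, ctrl.tip_reach)
for n in("top","side"):
    im=viewer.capture(n); cv2.imwrite(f"pics/{n}0.png",im[:,:,::-1]); c=viewer.calibration(n); print(n,c)
E
```

```text
pics
{'time_s': 0.0, 'joints': array([-1.46840943e+00,  3.13414760e-01,  1.49845372e+00,  1.65094903e-05,
        1.33100944e+00, -2.23398298e-01]), 'dq': array([ 9.72846622e-04,  1.32921405e-04, -1.21158525e-03,  2.85050970e-05,
        2.09956852e-04, -3.54851058e-04]), 'tau': array([ 2.30512727e-03, -4.12254667e+01, -2.59751487e+01, -2.97939005e-05,
        4.03675731e-03,  4.57920251e-06]), 'eef_pos': array([ 168.01316663, -497.33802611,  404.146706  ]), 'ee_rot': array([-6.40975013e-04,  9.86762426e-01,  1.62171213e-01,  4.68620412e-05]), 'force': array([-0.1128358 ,  0.31956005, -0.24135191]), 'wrist_torque': array([ 0.01355039, -0.03078422, -0.00318749]), 'grip_width': 0.9968848789889458} 173.4
top {'mtx': array([[508.91888435,   0.        , 316.02400845],
       [  0.        , 508.91888435, 250.19649307],
       [  0.        ,   0.        ,   1.        ]]), 'extrinsics': array([[-2.25402963e-02,  9.97085159e-01, -7.28911528e-02,
         5.02764077e+02],
       [-9.99722868e-01, -2.29750686e-02, -5.13162727e-03,
         1.21300599e+02],
       [-6.79134863e-03,  7.27552839e-02,  9.97326700e-01,
         1.15696359e+03],
       [ 0.00000000e+00,  0.00000000e+00,  0.00000000e+00,
         1.00000000e+00]])}
side {'mtx': array([[478.93625105,   0.        , 318.64833963],
       [  0.        , 478.93625105, 238.94986237],
       [  0.        ,   0.        ,   1.        ]]), 'extrinsics': array([[ 9.66879165e-01,  1.64138326e-01, -1.95456622e-01,
         4.01599225e+02],
       [-2.54666988e-01,  5.69364128e-01, -7.81645197e-01,
        -5.66864217e+02],
       [-1.70119455e-02,  8.05532804e-01,  5.92306926e-01,
         5.75009881e+02],
       [ 0.00000000e+00,  0.00000000e+00,  0.00000000e+00,
         1.00000000e+00]])}
```

View pics/top0.png

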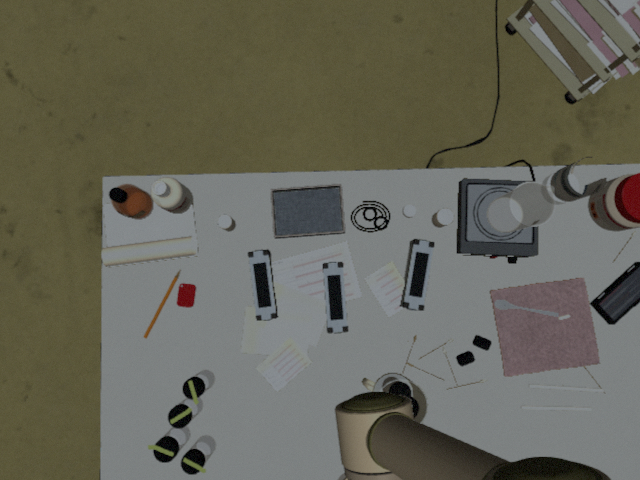

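View pics/side0.png

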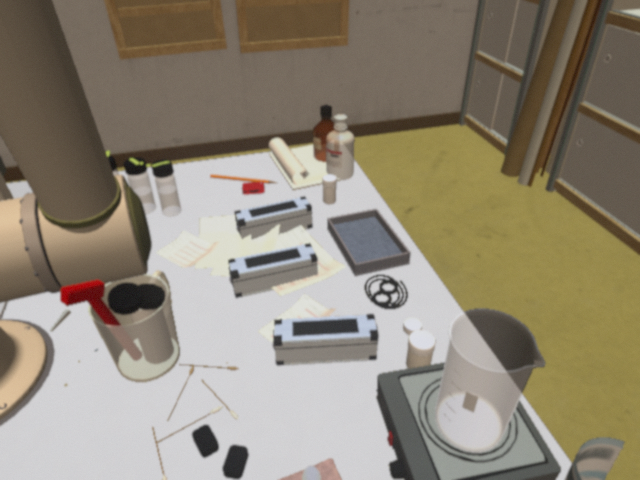

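```bash
python3 - <<'E'
import cv2
im=cv2.imread("pics/top0.png")
cv2.imwrite("pics/top0c.png",cv2.resize(im[190:390,230:430],None,fx=3,fy=3,interpolation=cv2.INTER_CUBIC))
E
```

```text
(no output)
```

View pics/top0c.png

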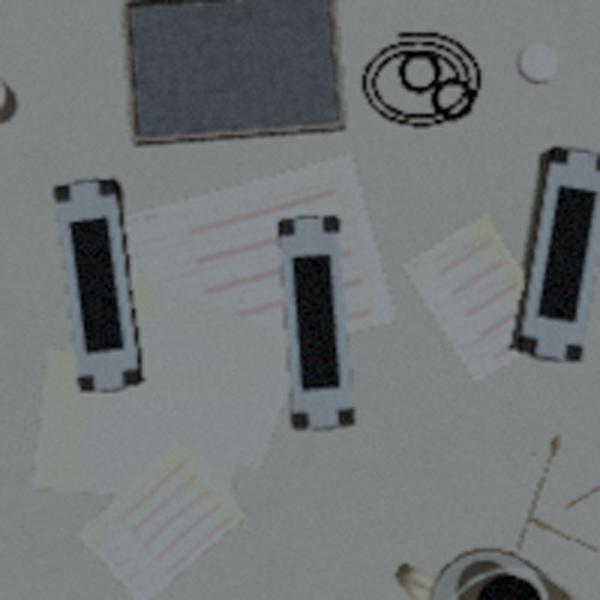

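```bash
cat > h.py <<'E'
import numpy as np, cv2
from rig import ctrl, viewer
def pix2w(name,px,z,c=None):
    c=c or viewer.calibration(name); K=c["mtx"];E=c["extrinsics"]
    px=np.atleast_2d(np.array(px,float))
    d=np.c_[(px[:,0]-K[0,2])/K[0,0], -(px[:,1]-K[1,2])/K[1,1], -np.ones(len(px))]@E[:3,:3].T
    o=E[:3,3]; t=(z-o[2])/d[:,2]
    return o+d*t[:,None]
def w2pix(name,p,c=None):
    c=c or viewer.calibration(name); K=c["mtx"];E=c["extrinsics"]
    q=(np.atleast_2d(p)-E[:3,3])@E[:3,:3]
    return np.c_[K[0,0]*q[:,0]/-q[:,2]+K[0,2], K[1,1]*-q[:,1]/-q[:,2]+K[1,2]]
E
python3 - <<'E'
from h import *
im=cv2.imread("pics/top0.png")
g=cv2.resize(cv2.cvtColor(im,cv2.COLOR_BGR2GRAY),None,fx=4,fy=4,interpolation=cv2.INTER_CUBIC)
for n,cc in(("L",(262,285)),("M",(335,297)),("R",(419,275))):
    x,y=cc; sub=g[(y-45)*4:(y+45)*4,(x-22)*4:(x+22)*4]
    m=(sub<38).astype('uint8'); k,l,st,ce=cv2.connectedComponentsWithStats(m)
    i=1+np.argmax(st[1:,4]); pts=np.argwhere(l==i)[:,::-1].astype(np.float32)
    r=cv2.minAreaRect(pts); b=cv2.boxPoints(r)
    px=(b+.5)/4-.5+[x-22,y-45]
    w=pix2w("top",px,54); c=w.mean(0)
    e=[w[1]-w[0],w[2]-w[1]]; e.sort(key=np.linalg.norm); a=e[1]; a=a if a[0]>0 else -a
    print(n,r[0],px.round(1).tolist(),c.round(1),"yaw",np.arctan2(a[1],a[0]).round(3),[np.linalg.norm(v).round(1) for v in e], st[i,4])
# tray rim outer corners & small things
print(pix2w("top",[[273,190],[341,185],[344,232],[276,237]],28).round(1))
print("potL",pix2w("top",[[225,221]],60),"cap",pix2w("top",[[409,211]],13),"potR",pix2w("top",[[442,216]],58),"loupe",pix2w("top",[[186,295]],14))
print("mug",pix2w("top",[[398,390]],90))
print("coil",pix2w("top",[[370,216]],2))
E
```

```text
L (88.51521301269531, 179.81854248046875) [[253.2, 263.9], [264.8, 262.4], [270.3, 305.3], [258.7, 306.8]] [511.6 246.1  54. ] yaw 0.112 [np.float64(25.4), np.float64(93.5)] 7906
M (88.90779113769531, 181.15005493164062) [[327.3, 275.7], [339.0, 274.8], [342.4, 318.1], [330.7, 319.0]] [481.5  88.6  54. ] yaw 0.052 [np.float64(25.5), np.float64(93.4)] 7981
R (87.44721984863281, 178.02842712402344) [[409.2, 294.5], [416.1, 251.9], [427.8, 253.8], [420.8, 296.4]] [526.5 -93.4  54. ] yaw -0.197 [np.float64(25.5), np.float64(93.5)] 7926
[[723.  220.6  28. ]
 [730.7  67.8  28. ]
 [624.5  63.8  28. ]
 [616.8 215.7  28. ]]
potL [[651.09019299 323.25799503  60.        ]] cap [[670.46836546 -85.242924    13.        ]] potR [[ 651.23919817 -148.30020554   58.        ]] loupe [[492.34957268 420.81519822  14.        ]]
mug [[288.36104549 -35.42276564  90.        ]]
coil [[662.66447772   2.16772082   2.        ]]
```

Request:
drive_tool:
  rows:
    - [[0.23,0.5,0,0,0,-0.07],[0.46,1,0,0,0,-0.136],[0.46,1,0,0,0,-0.136]]
  fingers: 1
  force: 45

```text
time_s: 0.48
eef_pos: [215.1, -395.0, 404.3]
ee_rot: [-0.001, 0.998, 0.057, 0.0]
force: [0.4, -0.7, -0.3]
grip_width: 0.998
```

Request:
drive_tool:
  rows:
    - [[0.23,0.5,0,0,0,0],[0.46,1,0,0,0,0]]

```text
time_s: 0.72
eef_pos: [261.3, -294.4, 404.1]
ee_rot: [-0.001, 0.998, 0.057, 0.0]
force: [1.0, -0.3, 0.7]
grip_width: 0.998
```

Request:
drive_tool:
  rows:
    - [[0.23,0.5,0,0,0,0],[0.46,1,0,0,0,0]]

```text
time_s: 0.98
eef_pos: [307.7, -193.4, 404.2]
ee_rot: [-0.001, 0.998, 0.056, 0.0]
force: [0.7, -0.4, -0.5]
grip_width: 1.0
```

Request:
drive_tool:
  rows:
    - [[0.25,0.5,0,0,0,0],[0.5,1,0,0,0,0]]

```text
time_s: 1.23
eef_pos: [358.4, -92.3, 404.3]
ee_rot: [-0.001, 0.998, 0.056, 0.0]
force: [1.6, -1.0, 0.1]
grip_width: 1.002
```

Request:
drive_tool:
  rows:
    - [[0.25,0.5,0,0,0,0],[0.5,1,0,0,0,0]]

```text
time_s: 1.48
eef_pos: [409.3, 9.1, 404.4]
ee_rot: [-0.0, 0.998, 0.056, 0.001]
force: [0.7, -1.0, -0.0]
grip_width: 0.998
```

Request:
drive_tool:
  rows:
    - [[0.25,0.5,0,0,0,0],[0.5,1,0,0,0,0]]

```text
time_s: 1.72
eef_pos: [460.5, 110.6, 404.2]
ee_rot: [-0.0, 0.998, 0.057, 0.001]
force: [0.4, -2.0, 0.9]
grip_width: 0.998
```

Request:
drive_tool:
  rows:
    - [[0.25,0.5,0,0,0,0],[0.4,1,-0.2,0,0,0]]

```text
time_s: 1.98
eef_pos: [502.0, 212.1, 384.5]
ee_rot: [-0.0, 0.998, 0.057, 0.002]
force: [0.3, -0.6, 0.6]
grip_width: 1.001
```

Request:
drive_tool:
  rows:
    - [[0.1,0.34,-0.45,0,0,0],[0.1,0.34,-0.8,0,0,0],[0.1,0.34,-0.8,0,0,0]]

```text
time_s: 2.35
eef_pos: [512.1, 245.9, 302.0]
ee_rot: [0.0, 0.998, 0.057, -0.001]
force: [1.0, 0.2, 0.5]
grip_width: 0.996
```

```bash
python3 - <<'E'
from h import *
s=ctrl.sense(); print(s["eef_pos"],s["ee_rot"],s["wrist_torque"],s["force"])
im=viewer.capture("wrist"); c=viewer.calibration("wrist"); cv2.imwrite("pics/w1.png",im[:,:,::-1])
print(c["extrinsics"].round(3))
for y in (-1,1):
  R=np.array([[np.cos(.112),-np.sin(.112)],[np.sin(.112),np.cos(.112)]])
  for x in(-1,1): p=R@[47*x,12.7*y]+[511.6,246.1]; print(w2pix("wrist",[*p,54],c).round(1))
E
```

```text
[512.10375809 245.85489382 301.98604976] [ 3.48374301e-04  9.98378124e-01  5.69274868e-02 -5.11957144e-04] [-0.04821804 -0.0239643  -0.01838408] [0.99420345 0.21001069 0.51537285]
[[ 1.14000e-01  9.52000e-01  2.84000e-01  5.86356e+02]
 [-9.93000e-01  1.09000e-01  3.20000e-02  2.53646e+02]
 [-0.00000e+00 -2.85000e-01  9.58000e-01  2.73977e+02]
 [ 0.00000e+00  0.00000e+00  0.00000e+00  1.00000e+00]]
[[339.5 320.8]]
[[342.1 168.9]]
[[298.7 320.7]]
[[296.3 168.8]]
```

View pics/w1.png

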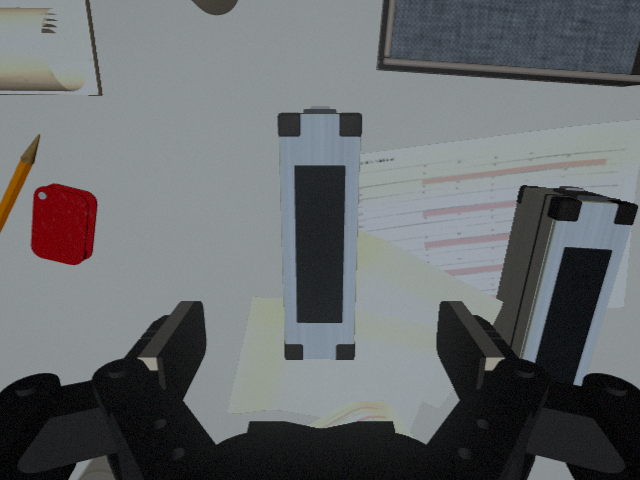

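Request:
drive_tool:
  rows:
    - [[0,0,-0.45,0,0,0],[0,0,-0.9,0,0,0],[0,0,-0.9,0,0,0]]

```text
time_s: 2.78
eef_pos: [512.7, 245.1, 213.8]
ee_rot: [0.0, 0.998, 0.056, 0.0]
force: [-0.3, 0.2, 0.6]
grip_width: 0.998
```

Request:
drive_tool:
  rows:
    - [[0,0,-0.15,0,0,0],[0,0,-0.27,0,0,0],[0,0,-0.27,0,0,0]]

```text
time_s: 3.15
eef_pos: [512.7, 245.0, 186.6]
ee_rot: [0.0, 0.998, 0.056, -0.0]
force: [0.8, -0.5, 0.3]
grip_width: 1.001
```

Request:
drive_tool:
  rows:
    - [[0,0,0,0,0,0],[0,0,0,0,0,0],[0,0,0,0,0,0],[0,0,0,0,0,0],[0,0,0,0,0,0],[0,0,0,0,0,0],[0,0,0,0,0,0]]
  fingers: -1
  force: 45

```text
time_s: 4.03
eef_pos: [512.8, 245.3, 187.2]
ee_rot: [-0.0, 0.998, 0.056, 0.0]
force: [-0.3, 1.8, 5.8]
grip_width: 0.511
```

Request:
drive_tool:
  rows:
    - [[0,0,0.1,0,0,0],[0,0,0.3,0,0,0],[0,0,0.55,0,0,0],[0,0,0.8,0,0,0],[0,0,1,0,0,0],[0,0,1,0,0,0]]

```text
time_s: 4.78
eef_pos: [512.8, 245.2, 288.2]
ee_rot: [-0.0, 0.998, 0.056, 0.001]
force: [-0.7, -0.5, -4.5]
grip_width: 0.507
```

Request:
drive_tool:
  rows:
    - [[0,0,0.2,0,0,0],[0,0,0.4,0,0,0],[0,0,0.4,0,0,0],[0,0,0.4,0,0,0]]

```text
time_s: 5.28
eef_pos: [512.6, 245.1, 326.6]
ee_rot: [0.0, 0.998, 0.056, 0.0]
force: [-0.3, 0.3, -5.2]
grip_width: 0.507
```

```bash
python3 - <<'E'
from h import *
s=ctrl.sense(); print(s["eef_pos"],s["ee_rot"],s["wrist_torque"],s["force"])
im=viewer.capture("side");cv2.imwrite("pics/s1.png",im[:,:,::-1])
s=ctrl.sense(); print(s["wrist_torque"],s["force"])
E
```

```text
[512.57029254 245.1138656  326.57179244] [2.10386617e-04 9.98417855e-01 5.62293593e-02 3.47151848e-05] [-0.01087679 -0.02325189  0.00696166] [-0.30580609  0.25134963 -5.24437543]
[-0.01281686 -0.01952678  0.00868876] [-0.57428688  0.37836479 -6.45259439]
```

View pics/s1.png

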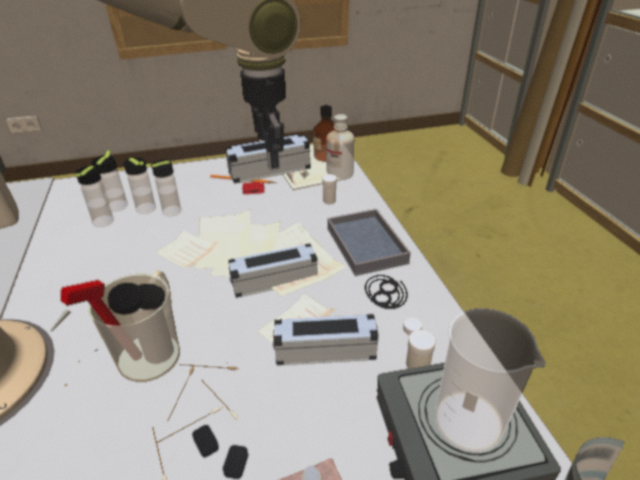

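Request:
drive_tool:
  rows:
    - [[-0.04,0,0,0.002,-0.018,0],[-0.12,-0.01,0,0.006,-0.05,0],[-0.24,-0.02,-0.02,0.011,-0.1,0],[-0.34,-0.04,-0.04,0.016,-0.14,0],[-0.41,-0.05,-0.05,0.019,-0.17,0],[-0.45,-0.05,-0.06,0.021,-0.187,0],[-0.45,-0.05,-0.06,0.021,-0.187,0],[-0.45,-0.05,-0.06,0.021,-0.187,0],[-0.45,-0.05,-0.06,0.021,-0.187,0],[-0.45,-0.05,-0.06,0.021,-0.187,0]]

```text
time_s: 6.58
eef_pos: [467.7, 240.1, 320.6]
ee_rot: [-0.008, 0.988, 0.056, 0.147]
force: [0.7, 0.9, -4.2]
grip_width: 0.509
```

Request:
drive_tool:
  rows:
    - [[0,0,0,0,0,0],[0,0,0,0,0,0],[0,0,0,0,0,0]]

```text
time_s: 6.95
eef_pos: [467.7, 240.1, 320.6]
ee_rot: [-0.008, 0.988, 0.056, 0.147]
force: [0.6, 0.6, -5.9]
grip_width: 0.513
```

```bash
cat > m.py <<'E'
from h import *
from scipy.spatial.transform import Rotation as R
import sys
yaw=float(sys.argv[1]); 
s=ctrl.sense(); w=s["ee_rot"]; r=R.from_quat([w[1],w[2],w[3],w[0]]).as_matrix()
z=-r[:,2]
tx=r[:,0]
print("tcp",s["eef_pos"].round(1),"x-vert ang",np.arccos(tx[2]).round(3),"yaw",np.arctan2(tx[1],tx[0]).round(3),"roll",np.arcsin(r[2,1]).round(3))
yv=np.array([-np.sin(yaw),np.cos(yaw),0])
print("t",s["time_s"],"My",(s["wrist_torque"]@yv).round(4),s["wrist_torque"].round(4),"F",s["force"].round(2),"tau",s["tau"].round(3),"g",s["grip_width"])
if len(sys.argv)>2:
    im=viewer.capture("side");cv2.imwrite("pics/%s.png"%sys.argv[2],im[:,:,::-1])
    s=ctrl.sense();print("My",(s["wrist_torque"]@yv).round(4),"F",s["force"].round(2))
E
python3 m.py 0.112 s2
```

```text
tcp [467.7 240.1 320.6] x-vert ang 1.275 yaw 0.112 roll 0.001
t 6.95 My 0.3633 [-0.0285  0.3624  0.0107] F [ 0.57  0.63 -5.94] tau [-6.0000e-03 -4.4068e+01 -2.6116e+01 -1.5400e-01 -1.1490e+00 -0.0000e+00] g 0.5125416577628947
My 0.3379 F [ 0.72 -0.05 -4.54]
```

View pics/s2.png

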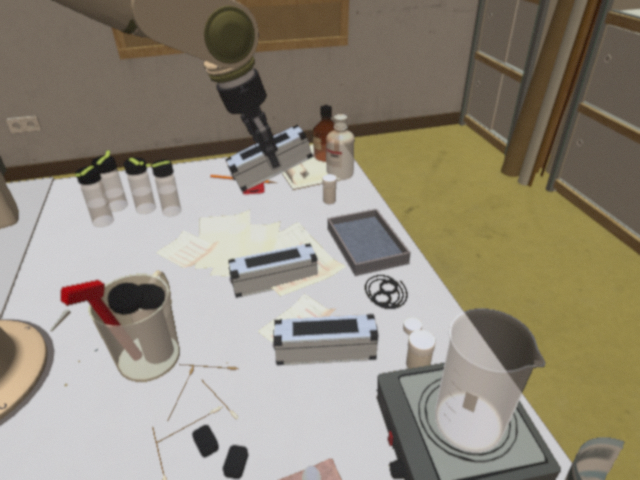

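Request:
drive_tool:
  rows:
    - [[0.1,0.01,0.02,-0.005,0.04,0],[0.2,0.02,0.04,-0.01,0.08,0],[0.32,0.03,0.05,-0.015,0.13,0],[0.41,0.04,0.06,-0.019,0.17,0],[0.45,0.05,0.06,-0.021,0.187,0],[0.45,0.05,0.06,-0.021,0.187,0],[0.45,0.05,0.06,-0.021,0.187,0],[0.45,0.05,0.06,-0.021,0.187,0],[0.45,0.05,0.06,-0.021,0.187,0]]

```text
time_s: 8.12
eef_pos: [512.6, 245.1, 326.7]
ee_rot: [0.0, 0.998, 0.056, 0.0]
force: [-0.2, -0.2, -4.4]
grip_width: 0.509
```

```bash
python3 m.py 0.112 s3
```

```text
tcp [512.6 245.1 326.7] x-vert ang 1.571 yaw 0.113 roll 0.0
t 8.125 My -0.0129 [ 0.0218 -0.0105  0.0509] F [-0.16 -0.19 -4.36] tau [ 1.4000e-02 -4.9940e+01 -2.6235e+01 -1.0000e-03  5.0000e-03  0.0000e+00] g 0.5087547781337114
My -0.0456 F [-0.53  0.33 -4.82]
```

Request:
drive_tool:
  rows:
    - [[0.04,0,0,-0.002,0.018,0],[0.12,0.01,0,-0.006,0.05,0],[0.24,0.02,-0.02,-0.011,0.1,0],[0.34,0.04,-0.04,-0.016,0.14,0],[0.41,0.05,-0.05,-0.019,0.17,0],[0.45,0.05,-0.06,-0.021,0.187,0],[0.45,0.05,-0.06,-0.021,0.187,0],[0.45,0.05,-0.06,-0.021,0.187,0],[0.45,0.05,-0.06,-0.021,0.187,0],[0.45,0.05,-0.06,-0.021,0.187,0]]

```text
time_s: 9.43
eef_pos: [557.5, 250.2, 320.8]
ee_rot: [0.008, 0.988, 0.056, -0.147]
force: [0.2, -1.1, -6.5]
grip_width: 0.509
```

Request:
drive_tool:
  rows:
    - [[0,0,0,0,0,0],[0,0,0,0,0,0],[0,0,0,0,0,0]]

```text
time_s: 9.8
eef_pos: [557.5, 250.2, 320.8]
ee_rot: [0.008, 0.988, 0.056, -0.147]
force: [-0.6, -0.6, -5.9]
grip_width: 0.514
```

```bash
python3 m.py 0.112 s4
```

```text
tcp [557.5 250.2 320.8] x-vert ang 1.866 yaw 0.113 roll 0.0
t 9.8 My -0.3829 [ 0.0422 -0.3806 -0.0064] F [-0.62 -0.65 -5.91] tau [ 7.0000e-03 -5.6155e+01 -2.5952e+01  1.2700e-01  1.1800e+00  0.0000e+00] g 0.5137360491820624
My -0.433 F [ 0.22  0.44 -4.32]
```

View pics/s4.png

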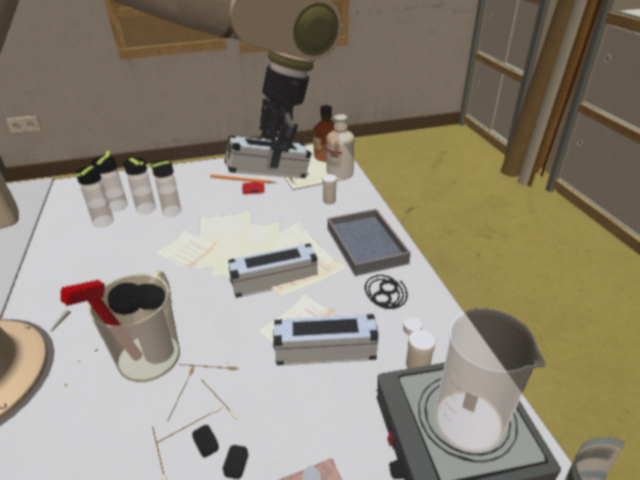

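Request:
drive_tool:
  rows:
    - [[-0.1,-0.01,0.02,0.005,-0.04,0],[-0.2,-0.02,0.04,0.01,-0.08,0],[-0.32,-0.03,0.05,0.015,-0.13,0],[-0.41,-0.04,0.06,0.019,-0.17,0],[-0.45,-0.05,0.06,0.021,-0.187,0],[-0.45,-0.05,0.06,0.021,-0.187,0],[-0.45,-0.05,0.06,0.021,-0.187,0],[-0.45,-0.05,0.06,0.021,-0.187,0],[-0.45,-0.05,0.06,0.021,-0.187,0]]

```text
time_s: 10.98
eef_pos: [512.6, 245.1, 326.7]
ee_rot: [0.0, 0.998, 0.056, 0.0]
force: [-0.3, 0.4, -5.5]
grip_width: 0.509
```

```bash
cat > avg.py <<'E'
from h import *
import sys
yaw=float(sys.argv[1]); yv=np.array([-np.sin(yaw),np.cos(yaw),0]); a=[];f=[];t5=[]
for i in range(8):
    s=ctrl.sense(); a.append(s["wrist_torque"]@yv); f.append(s["force"][2]); t5.append(s["tau"][4]); im=viewer.capture("side")
cv2.imwrite("pics/%s.png"%sys.argv[2],im[:,:,::-1])
print("t",s["time_s"],"My",np.mean(a).round(4),"sd",np.std(a).round(4),np.round(a,3),"Fz",np.mean(f).round(2),"tau5",np.round(t5,3), s["eef_pos"].round(1))
E
python3 m.py .112; python3 avg.py .112 s5
```

```text
tcp [512.6 245.1 326.7] x-vert ang 1.571 yaw 0.113 roll 0.0
t 10.975 My -0.0137 [ 0.0152 -0.0121 -0.0229] F [-0.34  0.4  -5.52] tau [-1.4000e-02 -4.9919e+01 -2.6285e+01 -0.0000e+00  1.4000e-02 -1.0000e-03] g 0.5090957638892807
t 11.325 My -0.023 sd 0.0314 [-0.014 -0.006  0.011 -0.073  0.025 -0.048 -0.053 -0.027] Fz -5.29 tau5 [0.014 0.013 0.011 0.011 0.01  0.01  0.009 0.009] [512.5 245.1 326.8]
```

View pics/s5.png

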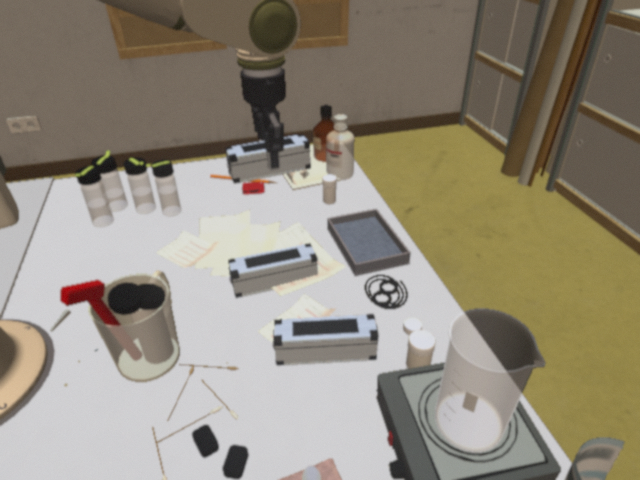

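Request:
drive_tool:
  rows:
    - [[0,0,-0.15,0,0,0],[0,0,-0.4,0,0,0],[0,0,-0.7,0,0,0],[0,0,-0.9,0,0,0],[0,0,-1,0,0,0],[0,0,-1,0,0,0]]

```text
time_s: 12.12
eef_pos: [512.4, 245.1, 226.2]
ee_rot: [0.0, 0.998, 0.056, -0.0]
force: [0.4, 0.8, -5.1]
grip_width: 0.513
```

Request:
drive_tool:
  rows:
    - [[0,0,-0.1,0,0,0],[0,0,-0.2,0,0,0],[0,0,-0.28,0,0,0],[0,0,-0.34,0,0,0],[0,0,-0.37,0,0,0],[0,0,-0.385,0,0,0],[0,0,-0.385,0,0,0]]

```text
time_s: 13.0
eef_pos: [512.5, 245.1, 187.8]
ee_rot: [0.0, 0.998, 0.056, -0.0]
force: [-0.7, -0.0, -4.7]
grip_width: 0.509
```

Request:
drive_tool:
  rows:
    - [[0,0,-0.006,0,0,0],[0,0,-0.01,0,0,0],[0,0,-0.01,0,0,0]]

```text
time_s: 13.38
eef_pos: [512.5, 245.2, 187.3]
ee_rot: [0.0, 0.998, 0.056, -0.0]
force: [-3.4, -1.1, 1.3]
grip_width: 0.514
```

Request:
drive_tool:
  rows:
    - [[0,0,0,0,0,0],[0,0,0,0,0,0],[0,0,0,0,0,0],[0,0,0,0,0,0],[0,0,0,0,0,0]]
  fingers: 1

```text
time_s: 14.0
eef_pos: [512.5, 245.2, 187.3]
ee_rot: [0.0, 0.998, 0.056, 0.0]
force: [0.9, -0.1, -0.6]
grip_width: 0.996
```

Request:
drive_tool:
  rows:
    - [[0,0,0.2,0,0,0],[0,0,0.6,0,0,0],[0,0,1,0,0,0],[0,0,1,0,0,0]]

```text
time_s: 14.5
eef_pos: [513.0, 245.3, 290.2]
ee_rot: [-0.0, 0.998, 0.056, 0.003]
force: [-0.7, 0.1, 0.0]
grip_width: 0.998
```

Request:
drive_tool:
  rows:
    - [[-0.1,-0.5,0,0,0,-0.02],[-0.2,-1,0,0,0,-0.038],[-0.2,-1,0,0,0,-0.038]]

```text
time_s: 14.88
eef_pos: [492.5, 143.1, 289.3]
ee_rot: [-0.0, 1.0, 0.025, 0.002]
force: [0.6, 1.4, -0.4]
grip_width: 0.998
```

Request:
drive_tool:
  rows:
    - [[-0.11,-0.5,0,0,0,0],[-0.11,-0.56,0,0,0,0],[-0.11,-0.56,0,0,0,0]]

```text
time_s: 15.25
eef_pos: [481.8, 87.5, 288.9]
ee_rot: [-0.0, 1.0, 0.025, 0.002]
force: [-0.7, -0.3, -1.0]
grip_width: 1.005
```

```bash
python3 m.py .052; python3 - <<'E'
from h import *
im=viewer.capture("wrist"); c=viewer.calibration("wrist"); cv2.imwrite("pics/w2.png",im[:,:,::-1])
a=.052
for y in (-1,1):
  R=np.array([[np.cos(a),-np.sin(a)],[np.sin(a),np.cos(a)]])
  for x in(-1,1): p=R@[47*x,12.7*y]+[481.5,88.6]; print(w2pix("wrist",[*p,54],c).round(1))
E
```

```text
tcp [481.8  87.5 288.9] x-vert ang 1.567 yaw 0.049 roll -0.0
t 15.25 My -0.0023 [ 0.021  -0.0012 -0.019 ] F [-0.65 -0.28 -1.04] tau [-1.2370e+00 -3.9757e+01 -2.1737e+01 -5.7000e-02 -1.7000e-02 -8.6000e-02] g 1.0054725231213317
[[340.8 333. ]]
[[343.2 171.7]]
[[297.4 333. ]]
[[294.  171.8]]
```

View pics/w2.png

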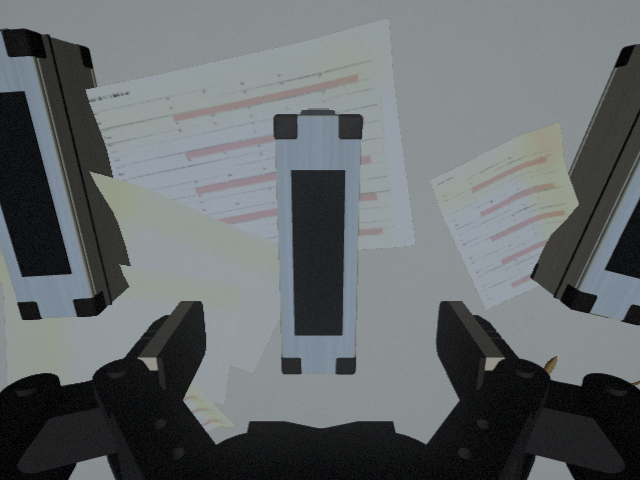

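Request:
drive_tool:
  rows:
    - [[0,0.01,-0.4,0,0,0],[0,0.01,-0.8,0,0,0],[0,0.01,-0.9,0,0,0]]

```text
time_s: 15.68
eef_pos: [481.3, 90.0, 197.1]
ee_rot: [-0.0, 1.0, 0.026, -0.0]
force: [-0.3, -0.3, -0.1]
grip_width: 1.002
```

Request:
drive_tool:
  rows:
    - [[0,0,-0.07,0,0,0],[0,0,-0.12,0,0,0],[0,0,-0.12,0,0,0]]

```text
time_s: 16.05
eef_pos: [481.5, 90.0, 185.6]
ee_rot: [-0.0, 1.0, 0.026, 0.0]
force: [0.7, -0.3, 0.8]
grip_width: 0.999
```

```bash
python3 m.py .052
```

```text
tcp [481.5  90.  185.6] x-vert ang 1.57 yaw 0.051 roll -0.001
t 16.05 My -0.0275 [-0.0172 -0.0284 -0.0278] F [ 0.66 -0.29  0.81] tau [ 6.7000e-02 -4.2117e+01 -1.7151e+01  4.0000e-03 -5.8000e-02  2.0000e-03] g 0.999002586693515
```

Request:
drive_tool:
  rows:
    - [[0,0,0,0,0,0],[0,0,0,0,0,0],[0,0,0,0,0,0],[0,0,0,0,0,0],[0,0,0,0,0,0],[0,0,0,0,0,0],[0,0,0,0,0,0]]
  fingers: -1
  force: 45

```text
time_s: 16.92
eef_pos: [481.7, 90.0, 186.0]
ee_rot: [-0.0, 1.0, 0.026, 0.001]
force: [-1.4, -0.7, 6.1]
grip_width: 0.51
```

Request:
drive_tool:
  rows:
    - [[0,0,0.1,0,0,0],[0,0,0.3,0,0,0],[0,0,0.55,0,0,0],[0,0,0.8,0,0,0],[0,0,1,0,0,0],[0,0,1,0,0,0]]

```text
time_s: 17.68
eef_pos: [481.7, 90.0, 287.0]
ee_rot: [-0.0, 1.0, 0.026, 0.002]
force: [-0.2, -0.4, -4.0]
grip_width: 0.51
```

Request:
drive_tool:
  rows:
    - [[0,0,0.2,0,0,0],[0,0,0.4,0,0,0],[0,0,0.4,0,0,0],[0,0,0.4,0,0,0]]

```text
time_s: 18.18
eef_pos: [481.4, 90.0, 325.6]
ee_rot: [-0.0, 1.0, 0.026, 0.001]
force: [0.3, -0.1, -5.2]
grip_width: 0.507
```

```bash
python3 m.py .052 s6
```

```text
tcp [481.4  90.  325.6] x-vert ang 1.57 yaw 0.051 roll -0.001
t 18.175 My -0.0349 [ 0.0478 -0.0325 -0.0371] F [ 0.33 -0.13 -5.17] tau [ 2.3000e-02 -4.1762e+01 -2.5460e+01  3.0000e-03 -1.7000e-02 -0.0000e+00] g 0.5073517568222612
My -0.0125 F [-0.09  0.93 -4.5 ]
```

View pics/s6.png

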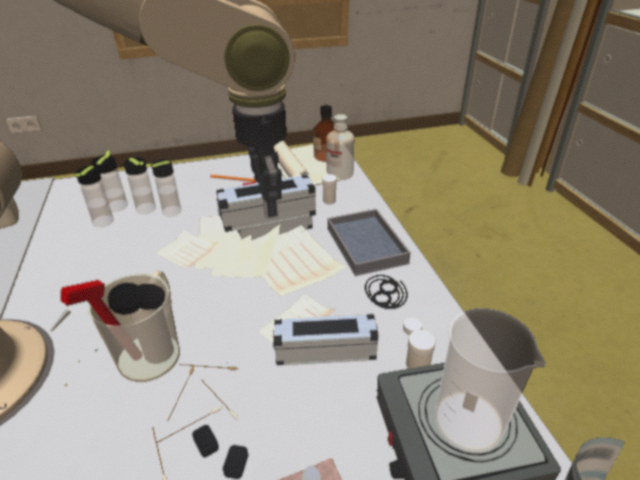

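Request:
drive_tool:
  rows:
    - [[-0.04,0,0,0.001,-0.018,0],[-0.12,0,0,0.003,-0.05,0],[-0.24,-0.01,-0.02,0.005,-0.1,0],[-0.34,-0.02,-0.04,0.007,-0.14,0],[-0.41,-0.02,-0.05,0.009,-0.17,0],[-0.45,-0.02,-0.06,0.01,-0.187,0],[-0.45,-0.02,-0.06,0.01,-0.187,0],[-0.45,-0.02,-0.06,0.01,-0.187,0],[-0.45,-0.02,-0.06,0.01,-0.187,0],[-0.45,-0.02,-0.06,0.01,-0.187,0]]

```text
time_s: 19.48
eef_pos: [436.5, 88.0, 319.6]
ee_rot: [-0.004, 0.989, 0.025, 0.147]
force: [-0.7, -0.3, -5.0]
grip_width: 0.505
```

Request:
drive_tool:
  rows:
    - [[0,0,0,0,0,0],[0,0,0,0,0,0],[0,0,0,0,0,0]]

```text
time_s: 19.85
eef_pos: [436.5, 88.0, 319.6]
ee_rot: [-0.004, 0.989, 0.025, 0.147]
force: [-0.6, 0.3, -4.9]
grip_width: 0.513
```

```bash
python3 m.py .052 s7
```

```text
tcp [436.5  88.  319.6] x-vert ang 1.276 yaw 0.051 roll -0.001
t 19.85 My 0.2806 [ 0.0018  0.2811 -0.0704] F [-0.58  0.35 -4.94] tau [-1.0000e-03 -3.4510e+01 -2.4889e+01  1.1800e-01 -1.0570e+00 -0.0000e+00] g 0.5126902593275046
My 0.2787 F [-0.11  0.11 -4.69]
```

Request:
drive_tool:
  rows:
    - [[0.1,0,0.02,-0.002,0.04,0],[0.2,0.01,0.04,-0.005,0.08,0],[0.32,0.02,0.05,-0.007,0.13,0],[0.41,0.02,0.06,-0.009,0.17,0],[0.45,0.02,0.06,-0.01,0.187,0],[0.45,0.02,0.06,-0.01,0.187,0],[0.45,0.02,0.06,-0.01,0.187,0],[0.45,0.02,0.06,-0.01,0.187,0],[0.45,0.02,0.06,-0.01,0.187,0]]

```text
time_s: 21.02
eef_pos: [481.4, 90.0, 325.7]
ee_rot: [-0.0, 1.0, 0.026, 0.001]
force: [0.2, -1.0, -4.8]
grip_width: 0.505
```

```bash
python3 avg.py .052 s8; python3 m.py .052
```

```text
t 21.375 My -0.0851 sd 0.0062 [-0.092 -0.097 -0.083 -0.082 -0.078 -0.082 -0.081 -0.086] Fz -4.52 tau5 [0.077 0.079 0.08  0.08  0.081 0.082 0.082 0.082] [481.5  90.  325.6]
tcp [481.5  90.  325.6] x-vert ang 1.57 yaw 0.051 roll -0.001
t 21.425 My -0.1105 [-0.0012 -0.1107 -0.0576] F [ 0.22 -0.75 -5.26] tau [ 0.0000e+00 -4.0957e+01 -2.4905e+01 -6.0000e-03  8.2000e-02 -0.0000e+00] g 0.5099129246896434
```

View pics/s7.png

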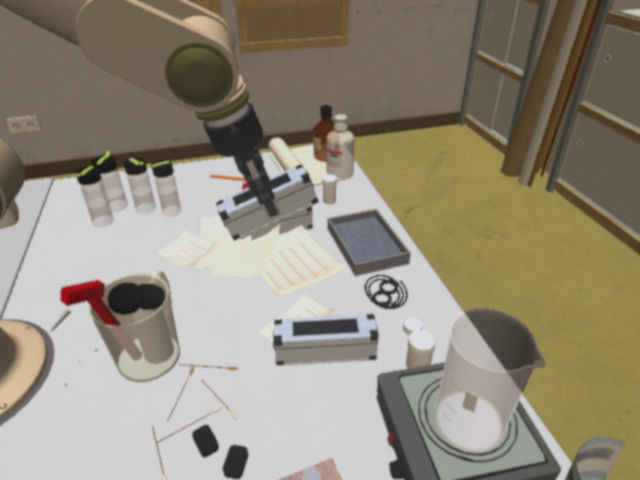

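Request:
drive_tool:
  rows:
    - [[0.04,0,0,-0.001,0.018,0],[0.12,0,0,-0.003,0.05,0],[0.24,0.01,-0.02,-0.005,0.1,0],[0.34,0.02,-0.04,-0.007,0.14,0],[0.41,0.02,-0.05,-0.009,0.17,0],[0.45,0.02,-0.06,-0.01,0.187,0],[0.45,0.02,-0.06,-0.01,0.187,0],[0.45,0.02,-0.06,-0.01,0.187,0],[0.45,0.02,-0.06,-0.01,0.187,0],[0.45,0.02,-0.06,-0.01,0.187,0]]

```text
time_s: 22.68
eef_pos: [526.4, 92.0, 319.7]
ee_rot: [0.004, 0.989, 0.025, -0.146]
force: [-0.2, 0.3, -4.9]
grip_width: 0.51
```

Request:
drive_tool:
  rows:
    - [[0,0,0,0,0,0],[0,0,0,0,0,0],[0,0,0,0,0,0]]

```text
time_s: 23.05
eef_pos: [526.4, 92.0, 319.7]
ee_rot: [0.004, 0.989, 0.025, -0.146]
force: [-0.0, 0.1, -4.6]
grip_width: 0.51
```

```bash
python3 m.py .052 s9
```

```text
tcp [526.4  92.  319.7] x-vert ang 1.864 yaw 0.051 roll -0.0
t 23.05 My -0.2978 [ 0.016  -0.2974 -0.034 ] F [-0.05  0.08 -4.62] tau [ 2.0000e-03 -4.7775e+01 -2.4602e+01 -9.2000e-02  1.0700e+00  0.0000e+00] g 0.5095946367157709
My -0.3504 F [ 0.52 -0.53 -5.26]
```

Request:
drive_tool:
  rows:
    - [[-0.1,0,0.02,0.002,-0.04,0],[-0.2,-0.01,0.04,0.005,-0.08,0],[-0.32,-0.02,0.05,0.007,-0.13,0],[-0.41,-0.02,0.06,0.009,-0.17,0],[-0.45,-0.02,0.06,0.01,-0.187,0],[-0.45,-0.02,0.06,0.01,-0.187,0],[-0.45,-0.02,0.06,0.01,-0.187,0],[-0.45,-0.02,0.06,0.01,-0.187,0],[-0.45,-0.02,0.06,0.01,-0.187,0]]

```text
time_s: 24.22
eef_pos: [481.5, 90.0, 325.6]
ee_rot: [-0.0, 1.0, 0.026, 0.0]
force: [-0.4, 0.6, -5.0]
grip_width: 0.508
```

```bash
python3 avg.py .052 s10; python3 m.py .052
```

```text
t 24.575 My 0.078 sd 0.024 [0.076 0.073 0.06  0.121 0.085 0.034 0.1   0.075] Fz -4.49 tau5 [-0.074 -0.076 -0.077 -0.077 -0.078 -0.079 -0.079 -0.079] [481.4  90.  325.7]
tcp [481.4  90.  325.7] x-vert ang 1.57 yaw 0.052 roll -0.001
t 24.625 My 0.0967 [-0.0379  0.0949  0.0114] F [-0.05 -0.93 -4.86] tau [-1.0000e-03 -4.1076e+01 -2.5073e+01  9.0000e-03 -7.9000e-02 -0.0000e+00] g 0.5045505536919013
```

View pics/s10.png

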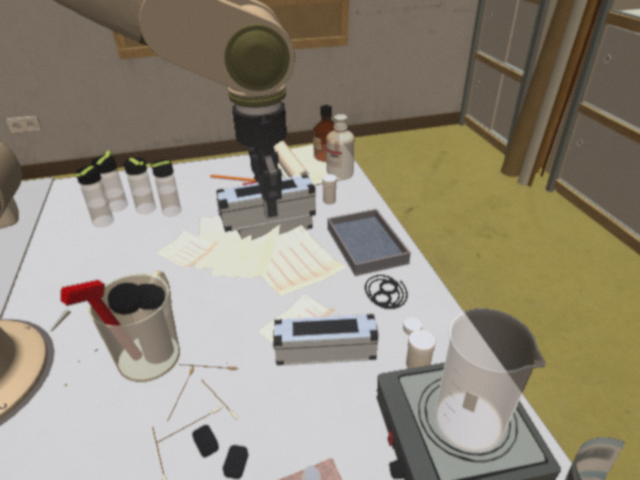

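Request:
drive_tool:
  rows:
    - [[0,0,-0.15,0,0,0],[0,0,-0.4,0,0,0],[0,0,-0.7,0,0,0],[0,0,-0.9,0,0,0],[0,0,-1,0,0,0],[0,0,-1,0,0,0]]

```text
time_s: 25.38
eef_pos: [481.3, 90.0, 225.2]
ee_rot: [-0.0, 1.0, 0.026, -0.0]
force: [0.3, -0.1, -5.0]
grip_width: 0.509
```

Request:
drive_tool:
  rows:
    - [[0,0,-0.1,0,0,0],[0,0,-0.2,0,0,0],[0,0,-0.28,0,0,0],[0,0,-0.34,0,0,0],[0,0,-0.37,0,0,0],[0,0,-0.39,0,0,0],[0,0,-0.395,0,0,0],[0,0,-0.395,0,0,0]]

```text
time_s: 26.38
eef_pos: [481.4, 90.0, 186.1]
ee_rot: [-0.0, 1.0, 0.026, 0.0]
force: [-3.2, -0.5, 1.9]
grip_width: 0.509
```

Contact reached; release and rise.

Request:
drive_tool:
  rows:
    - [[0,0,0,0,0,0],[0,0,0,0,0,0],[0,0,0,0,0,0],[0,0,0,0,0,0],[0,0,0,0,0,0]]
  fingers: 1

```text
time_s: 27.0
eef_pos: [481.4, 90.0, 186.0]
ee_rot: [-0.0, 1.0, 0.026, 0.0]
force: [-0.5, -0.5, -0.2]
grip_width: 0.998
```

Request:
drive_tool:
  rows:
    - [[0,0,0.2,0,0,0],[0,0,0.6,0,0,0],[0,0,1,0,0,0],[0,0,1,0,0,0]]

```text
time_s: 27.5
eef_pos: [481.8, 90.0, 288.5]
ee_rot: [-0.0, 1.0, 0.026, 0.003]
force: [-0.5, 0.6, -0.4]
grip_width: 1.0
```

Request:
drive_tool:
  rows:
    - [[0.12,-0.5,0.01,0,0,-0.08],[0.24,-1,0.01,0,0,-0.158],[0.24,-1,0.01,0,0,-0.158]]

```text
time_s: 27.88
eef_pos: [506.1, -12.5, 288.4]
ee_rot: [0.0, 0.995, -0.101, 0.002]
force: [-0.0, 0.2, -1.0]
grip_width: 1.001
```

Request:
drive_tool:
  rows:
    - [[0.15,-0.5,0,0,0,0],[0.2,-0.82,0,0,0,0],[0.2,-0.82,0,0,0,0]]

```text
time_s: 28.25
eef_pos: [526.1, -95.5, 287.4]
ee_rot: [0.0, 0.995, -0.101, 0.002]
force: [0.0, 0.3, 0.5]
grip_width: 1.001
```

```bash
python3 m.py -.197; python3 - <<'E'
from h import *
im=viewer.capture("wrist"); c=viewer.calibration("wrist"); cv2.imwrite("pics/w3.png",im[:,:,::-1])
a=-.197
for y in (-1,1):
  R=np.array([[np.cos(a),-np.sin(a)],[np.sin(a),np.cos(a)]])
  for x in(-1,1): p=R@[47*x,12.7*y]+[526.5,-93.4]; print(w2pix("wrist",[*p,54],c).round(1))
E
```

```text
tcp [526.1 -95.5 287.4] x-vert ang 1.567 yaw -0.203 roll -0.0
t 28.25 My 0.0453 [-0.0153  0.0492 -0.0439] F [0.02 0.35 0.46] tau [ -2.2   -43.96  -23.648  -0.139  -0.068  -0.26 ] g 1.0009355295820588
[[341.  333.3]]
[[343.  170.8]]
[[297.3 333.4]]
[[293.4 171. ]]
```

View pics/w3.png

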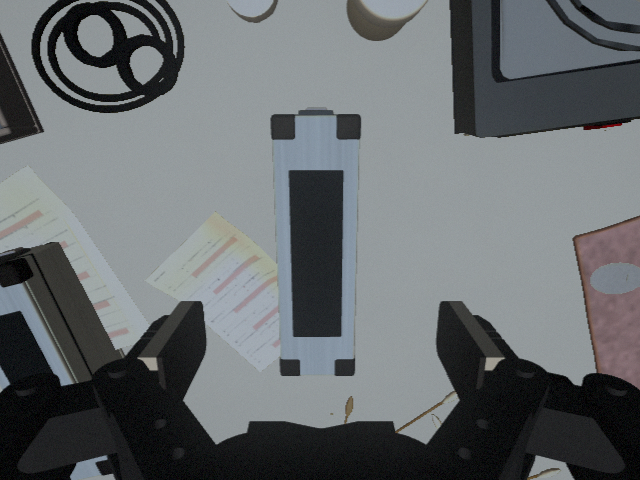

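Request:
drive_tool:
  rows:
    - [[0,0.01,-0.4,0,0,0.003],[0,0.01,-0.8,0,0,0.003],[0,0.01,-0.9,0,0,0.003]]

```text
time_s: 28.68
eef_pos: [525.2, -91.8, 195.3]
ee_rot: [-0.001, 0.995, -0.098, -0.001]
force: [0.8, -0.4, 0.1]
grip_width: 1.002
```

Request:
drive_tool:
  rows:
    - [[0,0,-0.06,0,0,0],[0,0,-0.11,0,0,0],[0,0,-0.11,0,0,0]]

```text
time_s: 29.05
eef_pos: [525.3, -91.7, 184.8]
ee_rot: [-0.001, 0.995, -0.097, -0.0]
force: [0.5, -0.5, 0.2]
grip_width: 1.002
```

Request:
drive_tool:
  rows:
    - [[0,0,0,0,0,0],[0,0,0,0,0,0],[0,0,0,0,0,0],[0,0,0,0,0,0],[0,0,0,0,0,0],[0,0,0,0,0,0],[0,0,0,0,0,0]]
  fingers: -1
  force: 45

```text
time_s: 29.92
eef_pos: [525.5, -91.9, 185.4]
ee_rot: [-0.0, 0.995, -0.097, 0.0]
force: [-1.1, -0.8, 5.8]
grip_width: 0.504
```

Request:
drive_tool:
  rows:
    - [[0,0,0.1,0,0,0],[0,0,0.3,0,0,0],[0,0,0.55,0,0,0],[0,0,0.8,0,0,0],[0,0,1,0,0,0],[0,0,1,0,0,0]]

```text
time_s: 30.68
eef_pos: [525.5, -91.8, 286.4]
ee_rot: [-0.0, 0.995, -0.097, 0.001]
force: [-0.0, -0.1, -6.3]
grip_width: 0.505
```

Request:
drive_tool:
  rows:
    - [[0,0,0.2,0,0,0],[0,0,0.4,0,0,0],[0,0,0.4,0,0,0],[0,0,0.4,0,0,0]]

```text
time_s: 31.18
eef_pos: [525.2, -91.7, 324.8]
ee_rot: [-0.001, 0.995, -0.097, -0.0]
force: [1.1, -0.0, -5.2]
grip_width: 0.508
```

```bash
python3 m.py -.197 s11
```

```text
tcp [525.2 -91.7 324.8] x-vert ang 1.571 yaw -0.195 roll -0.001
t 31.175 My 0.0304 [0.0114 0.0288 0.0772] F [ 1.12 -0.04 -5.23] tau [ 2.4000e-02 -4.6805e+01 -2.6103e+01  6.0000e-03 -1.9000e-02  0.0000e+00] g 0.5084122866633022
My 0.0299 F [-0.59 -0.48 -5.47]
```

View pics/s11.png

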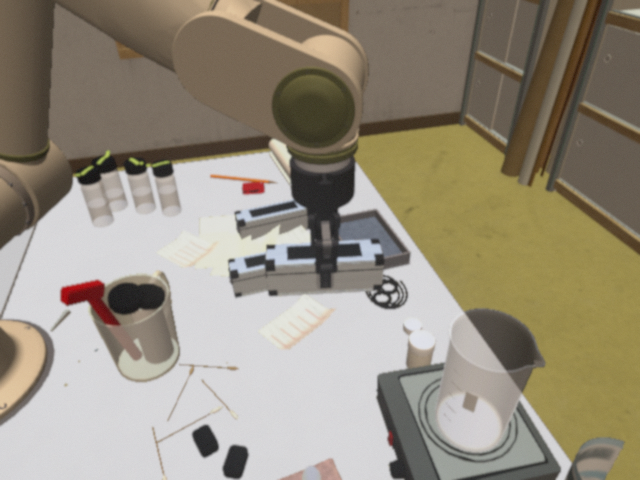

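Request:
drive_tool:
  rows:
    - [[-0.04,0.01,0,-0.003,-0.018,0],[-0.12,0.02,0,-0.01,-0.05,0],[-0.24,0.05,-0.02,-0.02,-0.1,0],[-0.33,0.07,-0.04,-0.028,-0.14,0],[-0.4,0.08,-0.05,-0.033,-0.167,0],[-0.44,0.09,-0.06,-0.036,-0.183,0],[-0.44,0.09,-0.06,-0.036,-0.183,0],[-0.44,0.09,-0.06,-0.036,-0.183,0],[-0.44,0.09,-0.06,-0.036,-0.183,0],[-0.44,0.09,-0.06,-0.036,-0.183,0]]

```text
time_s: 32.48
eef_pos: [481.4, -82.7, 318.8]
ee_rot: [0.013, 0.985, -0.096, 0.145]
force: [-0.3, 0.5, -4.8]
grip_width: 0.507
```

Request:
drive_tool:
  rows:
    - [[0,0,0,0,0,0],[0,0,0,0,0,0],[0,0,0,0,0,0]]

```text
time_s: 32.85
eef_pos: [481.4, -82.7, 318.8]
ee_rot: [0.013, 0.985, -0.096, 0.145]
force: [-0.2, 0.4, -5.0]
grip_width: 0.509
```

```bash
python3 m.py -.195 s12
```

```text
tcp [481.4 -82.7 318.8] x-vert ang 1.278 yaw -0.195 roll -0.002
t 32.85 My 0.3927 [0.0986 0.3808 0.0095] F [-0.16  0.37 -5.04] tau [ 1.0000e-03 -3.9584e+01 -2.5409e+01  2.3100e-01 -1.1020e+00 -0.0000e+00] g 0.5085604950810089
My 0.3094 F [ 0.32 -0.61 -5.8 ]
```

Request:
drive_tool:
  rows:
    - [[0.1,-0.02,0.02,0.008,0.04,0],[0.2,-0.04,0.04,0.016,0.08,0],[0.32,-0.06,0.05,0.025,0.13,0],[0.4,-0.08,0.06,0.033,0.167,0],[0.44,-0.09,0.06,0.036,0.183,0],[0.44,-0.09,0.06,0.036,0.183,0],[0.44,-0.09,0.06,0.036,0.183,0],[0.44,-0.09,0.06,0.036,0.183,0],[0.44,-0.09,0.06,0.036,0.183,0]]

```text
time_s: 34.02
eef_pos: [525.3, -91.7, 324.9]
ee_rot: [-0.001, 0.995, -0.097, -0.0]
force: [0.5, 0.3, -4.5]
grip_width: 0.509
```

```bash
python3 avg.py -.195 s13; python3 m.py -.195
```

```text
t 34.375 My -0.0156 sd 0.0283 [-0.055 -0.005 -0.035  0.001 -0.026  0.032 -0.048  0.011] Fz -4.74 tau5 [-0.003 -0.002 -0.001  0.     0.001  0.001  0.001  0.002] [525.4 -91.8 324.8]
tcp [525.4 -91.8 324.8] x-vert ang 1.571 yaw -0.195 roll -0.001
t 34.425 My -0.0033 [ 0.0171 -0.0068  0.0087] F [-0.52  1.34 -5.06] tau [ 1.0000e-03 -4.5993e+01 -2.5591e+01  4.0000e-03  2.0000e-03  0.0000e+00] g 0.512494837933583
```

Request:
drive_tool:
  rows:
    - [[0.04,-0.01,0,0.003,0.018,0],[0.12,-0.02,0,0.01,0.05,0],[0.24,-0.05,-0.02,0.02,0.1,0],[0.33,-0.07,-0.04,0.028,0.14,0],[0.4,-0.08,-0.05,0.033,0.167,0],[0.44,-0.09,-0.06,0.036,0.183,0],[0.44,-0.09,-0.06,0.036,0.183,0],[0.44,-0.09,-0.06,0.036,0.183,0],[0.44,-0.09,-0.06,0.036,0.183,0],[0.44,-0.09,-0.06,0.036,0.183,0]]

```text
time_s: 35.67
eef_pos: [569.3, -100.7, 319.0]
ee_rot: [-0.015, 0.985, -0.096, -0.145]
force: [-0.4, 0.3, -4.5]
grip_width: 0.511
```

Request:
drive_tool:
  rows:
    - [[0,0,0,0,0,0],[0,0,0,0,0,0],[0,0,0,0,0,0]]

```text
time_s: 36.05
eef_pos: [569.3, -100.7, 318.9]
ee_rot: [-0.015, 0.985, -0.096, -0.145]
force: [0.4, -0.2, -5.2]
grip_width: 0.509
```

```bash
python3 m.py -.195 s14
```

```text
tcp [ 569.3 -100.7  318.9] x-vert ang 1.864 yaw -0.195 roll -0.001
t 36.05 My -0.3674 [-0.0302 -0.3685  0.0299] F [ 0.36 -0.19 -5.24] tau [  0.    -52.592 -25.297  -0.184   1.135  -0.   ] g 0.5093515113230352
My -0.3415 F [-0.21  0.65 -4.38]
```

Request:
drive_tool:
  rows:
    - [[-0.1,0.02,0.02,-0.008,-0.04,0],[-0.2,0.04,0.04,-0.016,-0.08,0],[-0.32,0.06,0.05,-0.025,-0.13,0],[-0.4,0.08,0.06,-0.033,-0.167,0],[-0.44,0.09,0.06,-0.036,-0.183,0],[-0.44,0.09,0.06,-0.036,-0.183,0],[-0.44,0.09,0.06,-0.036,-0.183,0],[-0.44,0.09,0.06,-0.036,-0.183,0],[-0.44,0.09,0.06,-0.036,-0.183,0]]

```text
time_s: 37.22
eef_pos: [525.4, -91.8, 324.9]
ee_rot: [-0.001, 0.995, -0.097, -0.0]
force: [0.3, 0.2, -4.9]
grip_width: 0.51
```

```bash
python3 avg.py -.195 s15; python3 m.py -.195
```

```text
t 37.575 My 0.0267 sd 0.0122 [0.027 0.024 0.044 0.006 0.035 0.031 0.011 0.037] Fz -4.78 tau5 [0.006 0.005 0.004 0.003 0.002 0.002 0.001 0.001] [525.3 -91.7 325. ]
tcp [525.3 -91.7 325. ] x-vert ang 1.571 yaw -0.195 roll -0.001
t 37.625 My 0.0196 [-0.0089  0.0217 -0.0087] F [ 0.43 -0.52 -4.84] tau [-1.0000e-03 -4.5952e+01 -2.5599e+01  4.0000e-03  1.0000e-03  0.0000e+00] g 0.514013739830116
```

View pics/s15.png

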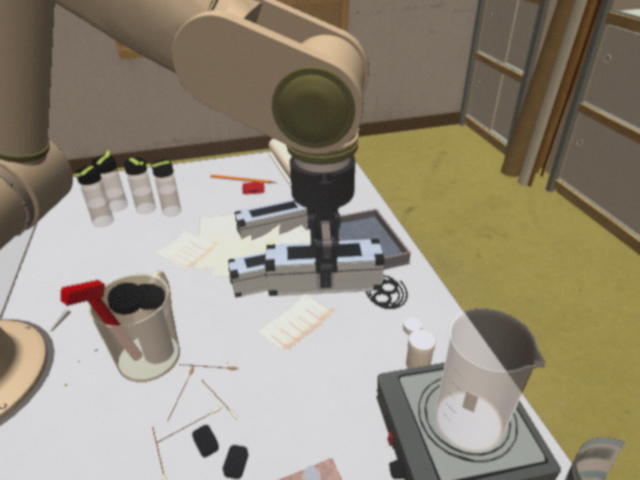

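Request:
drive_tool:
  rows:
    - [[0,0,-0.15,0,0,0],[0,0,-0.4,0,0,0],[0,0,-0.7,0,0,0],[0,0,-0.9,0,0,0],[0,0,-1,0,0,0],[0,0,-1,0,0,0]]

```text
time_s: 38.38
eef_pos: [525.2, -91.7, 224.4]
ee_rot: [-0.001, 0.995, -0.097, -0.001]
force: [0.3, 0.2, -3.9]
grip_width: 0.511
```

Request:
drive_tool:
  rows:
    - [[0,0,-0.1,0,0,0],[0,0,-0.2,0,0,0],[0,0,-0.28,0,0,0],[0,0,-0.34,0,0,0],[0,0,-0.37,0,0,0],[0,0,-0.39,0,0,0],[0,0,-0.395,0,0,0],[0,0,-0.395,0,0,0]]

```text
time_s: 39.38
eef_pos: [525.2, -91.7, 185.4]
ee_rot: [-0.001, 0.995, -0.097, -0.0]
force: [-3.7, 2.0, 3.8]
grip_width: 0.512
```

Request:
drive_tool:
  rows:
    - [[0,0,0,0,0,0],[0,0,0,0,0,0],[0,0,0,0,0,0],[0,0,0,0,0,0],[0,0,0,0,0,0]]
  fingers: 1

```text
time_s: 40.0
eef_pos: [525.3, -91.7, 185.4]
ee_rot: [-0.001, 0.995, -0.097, -0.0]
force: [-0.4, 0.3, -0.9]
grip_width: 0.995
```

Request:
drive_tool:
  rows:
    - [[0,0,0.2,0,0,0],[0,0,0.6,0,0,0],[0,0,1,0,0,0],[0,0,1,0,0,0]]

```text
time_s: 40.5
eef_pos: [525.7, -91.8, 288.1]
ee_rot: [0.0, 0.995, -0.097, 0.002]
force: [0.2, 0.2, -0.4]
grip_width: 1.0
```

Request:
drive_tool:
  rows:
    - [[-0.12,0.5,0.01,0,0,0.08],[-0.24,1,0.01,0,0,0.157],[-0.24,1,0.01,0,0,0.157]]

```text
time_s: 40.88
eef_pos: [500.7, 10.6, 288.1]
ee_rot: [-0.001, 1.0, 0.028, 0.001]
force: [0.2, -0.4, 0.5]
grip_width: 1.002
```

Request:
drive_tool:
  rows:
    - [[-0.15,0.5,0,0,0,0],[-0.2,0.8,0,0,0,0],[-0.2,0.8,0,0,0,0],[-0.2,0.8,0,0,0,0]]

```text
time_s: 41.38
eef_pos: [481.1, 89.8, 287.7]
ee_rot: [-0.0, 1.0, 0.028, 0.001]
force: [0.5, -0.2, 0.4]
grip_width: 1.0
```

```bash
python3 m.py .051; python3 - <<'E'
from h import *
im=viewer.capture("wrist"); cv2.imwrite("pics/w4.png",im[:,:,::-1])
E
```

```text
tcp [481.1  89.8 287.7] x-vert ang 1.569 yaw 0.055 roll -0.001
t 41.375 My -0.0609 [ 0.0114 -0.0604 -0.0051] F [ 0.47 -0.17  0.39] tau [ 9.4200e-01 -3.9759e+01 -2.1804e+01  2.9000e-02  3.0000e-03  1.3000e-02] g 0.9995062056514883
```

View pics/w4.png

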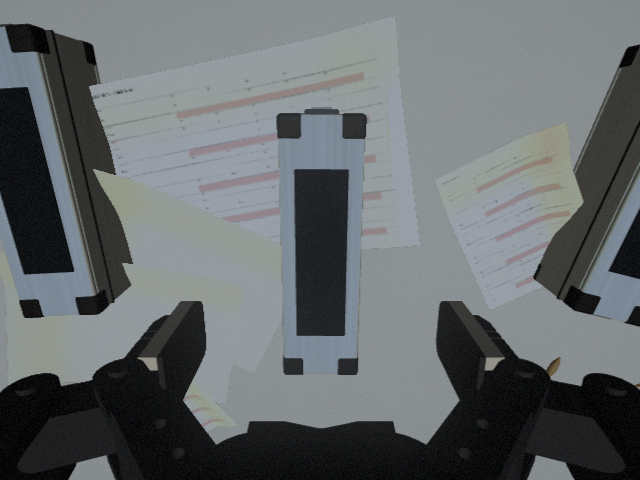

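Request:
drive_tool:
  rows:
    - [[0,0,-0.4,0,0,0],[0,0,-0.8,0,0,0],[0,0,-0.9,0,0,0]]

```text
time_s: 41.8
eef_pos: [480.8, 88.7, 195.9]
ee_rot: [-0.001, 1.0, 0.027, -0.001]
force: [1.4, 0.5, 0.5]
grip_width: 0.998
```

Request:
drive_tool:
  rows:
    - [[0,0,-0.06,0,0,0],[0,0,-0.1,0,0,0],[0,0,-0.1,0,0,0]]

```text
time_s: 42.18
eef_pos: [481.1, 88.6, 186.5]
ee_rot: [-0.001, 1.0, 0.027, -0.0]
force: [-0.6, 0.5, -0.3]
grip_width: 1.0
```

Request:
drive_tool:
  rows:
    - [[0,0,0,0,0,0],[0,0,0,0,0,0],[0,0,0,0,0,0],[0,0,0,0,0,0],[0,0,0,0,0,0],[0,0,0,0,0,0],[0,0,0,0,0,0]]
  fingers: -1
  force: 45

```text
time_s: 43.05
eef_pos: [481.2, 88.8, 187.0]
ee_rot: [-0.001, 1.0, 0.027, 0.0]
force: [-1.6, 1.7, 6.9]
grip_width: 0.513
```

Request:
drive_tool:
  rows:
    - [[0,0,0.1,0,0,0],[0,0,0.3,0,0,0],[0,0,0.55,0,0,0],[0,0,0.8,0,0,0],[0,0,1,0,0,0],[0,0,1,0,0,0]]

```text
time_s: 43.8
eef_pos: [481.2, 88.7, 288.0]
ee_rot: [-0.0, 1.0, 0.027, 0.001]
force: [0.2, 0.9, -5.7]
grip_width: 0.512
```

Request:
drive_tool:
  rows:
    - [[0,0,0.2,0,0,0],[0,0,0.45,0,0,0],[0,0,0.45,0,0,0],[0,0,0.45,0,0,0]]

```text
time_s: 44.3
eef_pos: [480.8, 88.7, 331.4]
ee_rot: [-0.001, 1.0, 0.027, -0.0]
force: [-0.3, 0.5, -5.2]
grip_width: 0.511
```

Request:
drive_tool:
  rows:
    - [[0.1,0.03,0,0,0,0],[0.3,0.08,0,0,0,0],[0.55,0.15,0,0,0,0],[0.8,0.22,0,0,0,0],[0.95,0.26,0,0,0,0],[0.97,0.27,0,0,0,0]]

```text
time_s: 45.05
eef_pos: [578.6, 116.0, 329.9]
ee_rot: [-0.001, 1.0, 0.027, -0.001]
force: [-0.3, 0.8, -4.1]
grip_width: 0.512
```

Request:
drive_tool:
  rows:
    - [[0.1,0.03,0,0,0,0],[0.3,0.08,0,0,0,0],[0.55,0.15,-0.1,0,0,0],[0.8,0.22,-0.2,0,0,0],[0.93,0.26,-0.2,0,0,0],[0.95,0.26,-0.2,0,0,0],[0.95,0.26,-0.2,0,0,0],[0.95,0.26,-0.2,0,0,0]]

```text
time_s: 46.05
eef_pos: [673.2, 141.9, 310.2]
ee_rot: [-0.001, 1.0, 0.027, -0.001]
force: [0.7, 0.4, -3.7]
grip_width: 0.508
```

```bash
python3 m.py .051 s16; python3 - <<'E'
from h import *
im=viewer.capture("top"); cv2.imwrite("pics/t2.png",im[:,:,::-1])
E
```

```text
tcp [673.2 141.9 310.2] x-vert ang 1.573 yaw 0.053 roll -0.001
t 46.05 My 0.0772 [-0.0092  0.0768  0.0021] F [ 0.68  0.38 -3.66] tau [ 3.0000e-03 -6.2847e+01 -2.7891e+01  6.0000e-03 -7.4000e-02 -1.0000e-03] g 0.5076370559782685
My 0.0814 F [ 0.27 -0.57 -5.47]
```

View pics/s16.png

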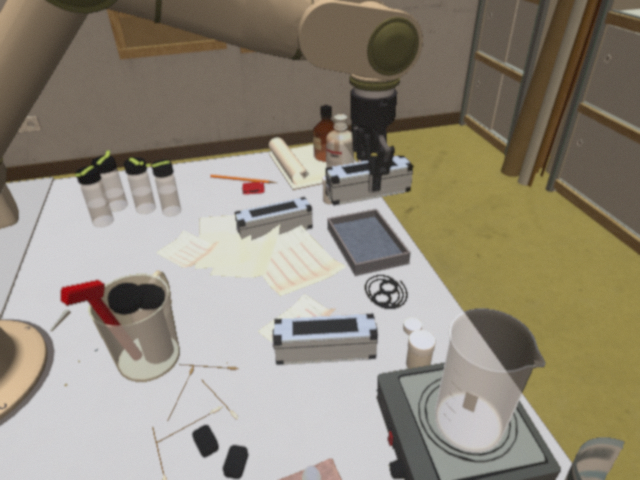

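View pics/t2.png

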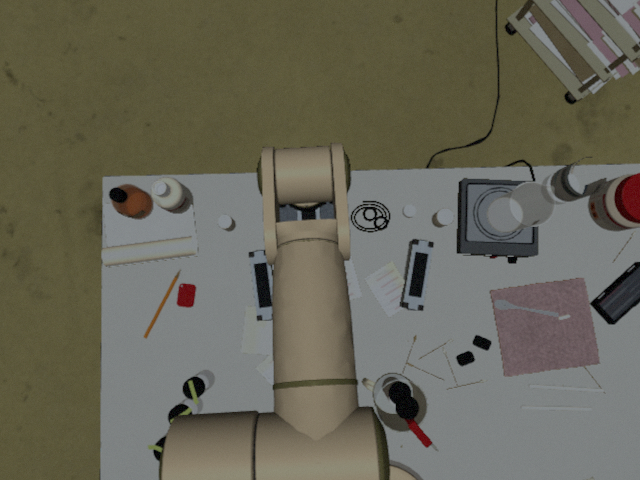

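Request:
drive_tool:
  rows:
    - [[0,0,0,0,0,0],[0,0,0,0,0,0],[0,0,0,0,0,0],[0,0,0,0,0,0]]

```text
time_s: 46.65
eef_pos: [673.3, 141.9, 310.2]
ee_rot: [-0.001, 1.0, 0.027, -0.001]
force: [0.1, 0.1, -4.8]
grip_width: 0.507
```

```bash
python3 - <<'E'
from h import *
s=ctrl.sense(); print(s["eef_pos"],abs(s["dq"]).max(),s["grip_width"])
print(w2pix("side",[[673,142,151],[674,142,12]]), pix2w("side",[[367,241]],12))
ctrl.finish_job()
E
```

```text
[673.31096285 141.89579368 310.21006574] 0.0023063987589147603 0.5066053627044924
[[368.36867636 179.4671225 ]
 [365.70324478 241.60197062]] [[677.10190402 143.17117416  12.        ]]
the job is handed in; nothing more can be done
```

The middle case is the one that rattles. I handed the job in at 46.7 s, holding it over the tray. The hand-in reports no verdict.

**Rocking test:** I gripped each case at 45 N, lifted it about 140 mm and tipped it about 17° each way with pauses. The table gives the moment about each case's own y axis once level again. The wrist reading has noise of about 0.03 N m.

| Case | After near end down (N m) | After far end down (N m) | Result |
|---|---|---|---|
| Left | about -0.03 (two samples) | -0.023 | locked |
| Middle | -0.085 | +0.078 | loose, difference 0.163 |
| Right | -0.016 | +0.027 | locked; see below |

The right case's wrist readings differ by 0.04 N m, close to the noise. The quieter joint-5 torque agreed to within about 0.002 N m between the two, so I took it as locked.

**Final checks:**
- **Held case:** it was level and still, about 151 mm above the table, and within about 5 mm of straight above the tray centre I measured. The side picture agreed with its expected position to about a pixel.
- **Other cases and small things:** in the last top and side pictures the left and right cases lay in their places. The small things looked unmoved wherever they were visible; the held case hid the white pot left of the tray in the side view, so I checked that one only from above.

No check failed or disagreed.

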